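Find the good sprung blade guide by feeler drag

ROBOT

A 6-joint arm with a two-finger parallel gripper is mounted at the origin on the work surface. World frame = base frame: x ahead of the robot, y to its left, z up, the work surface at z = 0. Lengths are in mm, angles in degrees, forces in N, time in s.
With the tool pointing down it reaches from about 300 to 850 mm from the base axis. Payload 4.2 kg.
Tool frame: the origin (TCP) lies midway between the tips of the shut fingers; the grasp point (between the pads) lies 19 mm behind it; z points along the fingers, x is the direction in which the jaws open and shut, and the axes are right-handed (so a half turn about z gives the same grasp; the last joint's range is limited). The gripper opens to 91 mm and grips with 3 to 60 N. Pads are 32 mm wide; open, the fingers measure 118 mm over their backs; the gripper's body (76 mm by 178 mm) begins 60 mm behind the grasp point.
Start: joints at [-66.75, 18.312, 89.639, -0, 72.044, -1.146], TCP at [237.508, -523.673, 213.976] pointing down, gripper open.
Joint ranges: [-177.97, 177.97], [-48.28, 115.42], [12.27, 149.76], [-77.06, 257.06], [2.81, 150.46], [-146.56, 146.56]. Speed limits (degrees/s): [147.25, 147.25, 180, 180, 180, 180].

INTERFACE

Orientations are given as [roll, pitch, yaw] about the fixed x, y, z axes, in that order (R = Rz(yaw) Ry(pitch) Rx(roll)).
In Python, from workcell import monitor, vision, job, models gives the robot as it stands.
- The arm moves only by the shell command python3 -m creep 'ROWS' [FORCE]. ROWS is text: rows parted by semicolons, each of 7 numbers parted by spaces: the shift along the world's x, y, z in cm, then the turn, a rotation vector about the world's x, y, z in rad, then the gripper's target within -1 to 1 (shut at 1, half-way at 0, fully open at -1). In form: tx ty tz ax ay az hand; .... A call has 1 to 12 rows; each row shifts and turns the pose as measured when the row begins; what a row does not reach is not made up. A row lasts 1/12 s, in which the tool goes at most 41.7 mm and 7.16 degrees, less where a joint would pass 70% of its speed; a pose out of reach is approached as far as the arm can. A call is refused whole if a number of a shift passes 4.17 or a number of a turn 0.125, either way. A call with a gripper value outside its range is refused whole. The fingers move at their own pace and stop on an object; FORCE is the grip in N (left out, the last holds). Time passes only in rows, so rows that do not move let the fingers close. It gives the time, the measured TCP pose, the force and the opening at its end, in the units of the state.
- monitor.state(): the state, without advancing time (a new reading comes with each control period).
- vision.grab_frame(name): name is "scene" or "top"; returns a dict with "img" (384x512x3 uint8, red, green, blue), "mtx" (3x3 intrinsics, pixels), "view" (4x4, takes a point from world to camera coordinates). Camera axes: x right, y down, z forward; pixel columns grow to the right and rows downward; lengths in mm; the calibration is good to about 2 mm. A picture is of the moment at which its call begins. There is no depth.
- job.job_done(): hands the job in, once; it reports no verdict.
Trained networks look in the newest picture that a camera, given by its name, has taken for a name from the list of things; names that differ only in an ending like _2 or _b are one class to them, and where a whole thing is asked for, a point or a joint stands for the part that bears it (a point fixed in the world has none). Each returns a list of dicts, best first, with "confidence" (0 to 1); they miss things now and then, are a little off and sometimes report something else, mostly with a low value. They report only what shows in the picture. A call takes as long as a camera call. They do not tell look-alikes from the thing itself.
- models.search_frame(camera, query): "rect" ([left, top, right, bottom] in pixels, round what is visible of it).
- models.mark_of(camera, query): "at" ([column, row] in pixels: a listed point, or the origin of a listed thing).
The state is a dict: "time_s": time; "qpos": joint angles; "qvel": joint speeds; "effort": joint torques, N m; "ee_pos": TCP position; "ee_rot": TCP orientation; "force": force on the tool from outside, world axes, zero at the start; "torque": the same for the moment, N m; "gripper_width": finger opening in mm.
Only numpy, scipy, OpenCV 4.12 (cv2) and the standard library are available. Lean on these libraries where they do the work, as an engineer would, in place of code of your own. Each camera call takes 0.05 s, during which the arm holds its last target.

TASK

The rack holds three bandsaw blade guides that look alike, each with a spring-loaded pad: in one the feeler blade slides down with a light, steady drag, one is seized and refuses it, and one has gone slack and takes it with no drag. Take the feeler from its wooden stand and try it in all three in turn, from the robot's left (+y end of the rack) to its right, well into the mouth of each but never forcing it (the seized guide must not be driven open). Then leave the feeler pushed fully down in the good guide, upright and let go, with the other things on the bench left alone.

Things in the scene. Friction and masses are not known exactly. Their poses are not given: they have to be found in the camera images.
- feeler: Loose steel feeler with wooden grip, 0.12 kg, upright in its stand, 105 mm tall. Origin: centre of the blade's bottom end; z up, x along the blade's width, y through its thickness. Blade 25 mm (x) by 6 mm (y), z = 0 to 60, bottom edge rounded, radius 3. Grip 30 mm (x) by 14 mm (y), z = 60 to 105: take it from above, fingers closing along y.
- stand: Fixed dark wooden block 70 x 60 x 40 mm (x, y, z), origin at the centre of its underside. A slot 29 x 9 mm, 30 mm deep, in its top (floor at z = 10 mm) loosely holds the feeler, whose x and y axes start parallel to the block's. Lift straight up to clear it.
- rack: Fixed green plate 110 x 270 x 12 mm (x, y, z), origin at the centre of its underside, with three guides side by side along y, 75 mm apart, slot floors at z = 15 mm, tops at z = 60. Each: a fixed bright steel cheek on the -y side, a sprung dark steel pad on the +y side, 36 mm long in x, slot open at its x ends, grey housing behind the pad. Which guide is good, seized or slack varies and cannot be seen.
- slot_left (a point): Slot floor point of the guide at the rack's +y end (rack y = +75 mm), axes parallel to the rack's: the feeler's origin lies here when the blade is fully down on the solid floor, flat on the cheek (cheek face at y = -3 mm). Pad face at y = +1 mm (empty gap 4) up to height 25 mm, then slopes back to y = +5 at height 40; above that both sides flare to a mouth 16 mm wide at height 45, the top.
- slot_middle (a point): The same point of the middle guide (rack y = 0), same shape. All pads slide straight back to +y, up to 10 mm, against their spring. Good guide: the pad presses the 6 mm blade with about 4 N, plus 0.4 N for each further mm. Slack: under 0.5 N. Seized: gives only 1 mm per 20 N, so force mounts quickly once the blade's end is below a height of about 35 mm. Steel on steel friction about 0.6.
- slot_right (a point): The same point of the guide at the rack's -y end (rack y = -75 mm), same shape and axes as slot_left.
- horse_blank: Loose bystander: sawn wooden horse blank about 110 mm long, 25 mm thick, 100 mm tall, origin at the centre of its underside, standing on the bench.
- offcut: Loose bystander: wooden offcut 90 x 45 x 30 mm (x, y, z) lying on the bench, origin at the centre of its underside.
- driver: Loose bystander: screwdriver lying on the bench, about 200 mm long.
There are look-alikes about, which are no part of the job. What is shaped like the feeler but blue or red is not meant.

How it is judged:
By the outcome, as a careful person would: the job done as asked, in the order asked, and still so for the second after the job is handed in, with the robot touching nothing.
It also fails if it takes over 58 s, if anything falls off the work surface, if the arm or the gripper's body presses on something with over 40 N, if the wrist force passes 120 N, or if a joint passes its speed limit or range.

## Working session

There is one attempt and no reset: what is moved stays moved. The work goes in short steps, Python scripts to look and compute and a shell command to move; the robot and the scene stay as the last step left them, time stands still between calls to the robot, and variables do not carry over. Pictures are saved under pics/ and viewed, and the job is handed in when it is done.

```bash
ls; mkdir -p pics
python3 - <<'E'
from workcell import monitor, vision, models
import cv2
print(monitor.state())
for n in ("scene","top"):
    f=vision.grab_frame(n); cv2.imwrite(f"pics/{n}0.png",cv2.cvtColor(f["img"],cv2.COLOR_RGB2BGR))
    print(n,f["mtx"].tolist(),f["view"].round(3).tolist())
    for q in ("feeler","stand","rack","horse_blank","offcut","driver"):
        print(q,[(d["confidence"],d["rect"]) for d in models.search_frame(n,q)][:4])
    for q in ("feeler","stand","rack","slot_left","slot_middle","slot_right"):
        print(q,[(d["confidence"],d["at"]) for d in models.mark_of(n,q)][:4])
E
```

```text
pics
{'time_s': 0.0, 'qpos': array([-6.67497047e+01,  1.83515520e+01,  8.97079453e+01, -1.40047575e-03,
        7.20437958e+01, -1.14668423e+00]), 'qvel': array([ 0.02158489, -0.05722733,  0.04709484,  0.02696396,  0.01444789,
        0.03101257]), 'effort': array([-1.21140372e-03, -4.12459731e+01, -2.31971204e+01,  7.24171568e-02,
        4.57387569e-02, -1.30706981e-04]), 'ee_pos': array([ 237.28887716, -523.18427794,  213.11075193]), 'ee_rot': array([-1.79999264e+02,  1.03299121e-01, -6.56025869e+01]), 'force': array([-0.4337759 , -0.91730707, -0.60008921]), 'torque': array([-0.05366536, -0.03689016, -0.04289475]), 'gripper_width': 91.46045331754051}
scene [[437.91410576653806, 0.0, 259.9477026853229], [0.0, 437.91410576653806, 192.49531958050494], [0.0, 0.0, 1.0]] [[-0.356, 0.935, 0.003, 137.828], [0.612, 0.236, -0.755, -360.192], [-0.707, -0.267, -0.655, 1457.41], [0.0, 0.0, 0.0, 1.0]]
feeler [(0.79, [362.2, 168.1, 369.6, 200.0]), (0.62, [354.3, 198.3, 373.6, 242.2]), (0.62, [363.3, 149.0, 380.2, 173.9])]
stand [(0.81, [343.9, 185.1, 381.1, 218.6])]
rack [(0.93, [118.2, 156.1, 2
[... 559 characters left out ...]
, 98.845], [-0.998, -0.005, -0.065, 631.383], [0.065, 0.021, -0.998, 824.727], [0.0, 0.0, 0.0, 1.0]]
feeler [(0.7, [151.3, 280.7, 171.1, 295.6]), (0.58, [150.4, 236.0, 166.7, 251.1]), (0.5, [139.7, 190.2, 166.2, 201.7])]
stand [(0.76, [142.7, 223.6, 186.8, 263.9])]
rack [(0.66, [302.5, 175.0, 427.6, 256.8])]
horse_blank [(0.72, [372.0, 108.0, 400.9, 151.9])]
offcut [(0.66, [241.5, 114.0, 271.3, 158.8])]
driver [(0.97, [107.2, 200.7, 121.8, 273.1])]
feeler [(0.66, [170.3, 280.7]), (0.56, [162.0, 198.7]), (0.53, [168.2, 238.1])]
stand [(0.87, [163.2, 243.5])]
rack [(0.7, [364.7, 213.6])]
slot_left [(0.57, [334.9, 223.0])]
slot_middle [(0.67, [367.6, 212.6])]
slot_right [(0.89, [397.6, 205.6])]
```

Run:
```python
import cv2
a=cv2.imread("pics/top0.png");b=cv2.imread("pics/scene0.png")
cv2.imwrite("pics/top0s.png",cv2.resize(a,(800,600),interpolation=cv2.INTER_CUBIC))
cv2.imwrite("pics/c1.png",cv2.resize(a[180:310,100:220],None,fx=4.5,fy=4.5,interpolation=cv2.INTER_CUBIC))
cv2.imwrite("pics/c2.png",cv2.resize(a[165:265,295:435],None,fx=5.5,fy=5.5,interpolation=cv2.INTER_CUBIC))
cv2.imwrite("pics/c3.png",cv2.resize(b[140:260,320:440],None,fx=5,fy=5,interpolation=cv2.INTER_CUBIC))
cv2.imwrite("pics/c4.png",cv2.resize(b[140:215,105:240],None,fx=5.5,fy=5.5,interpolation=cv2.INTER_CUBIC))
```

```text
(no output)
```

View pics/top0s.png

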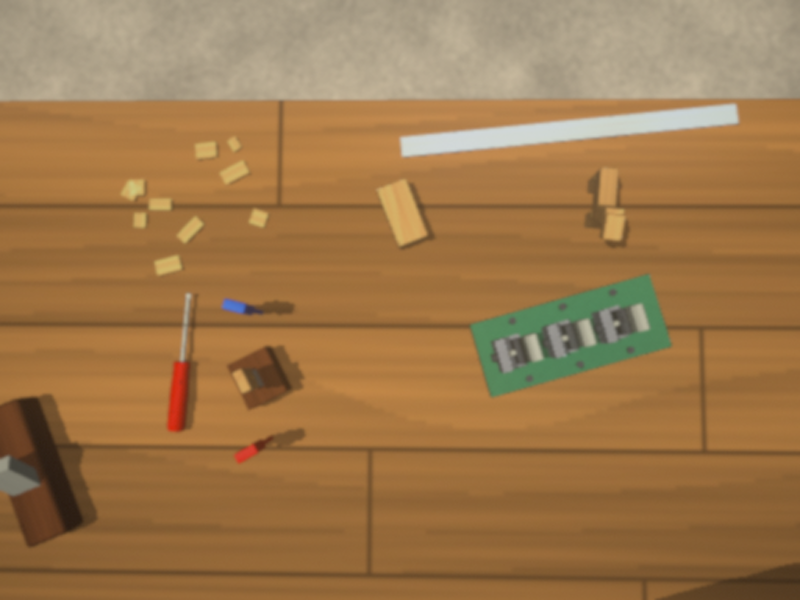

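View pics/c1.png

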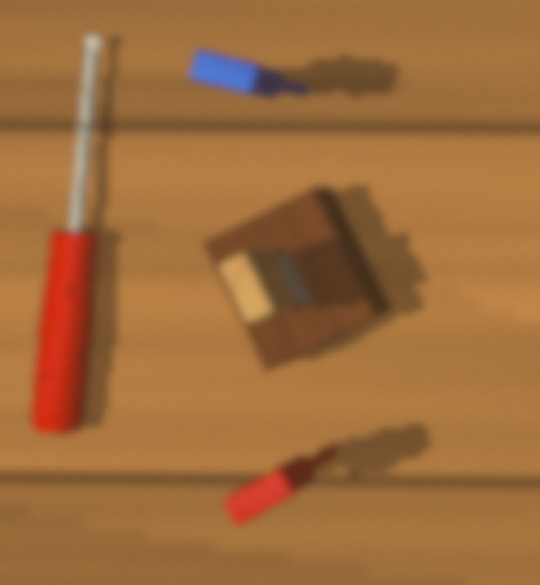

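View pics/c2.png

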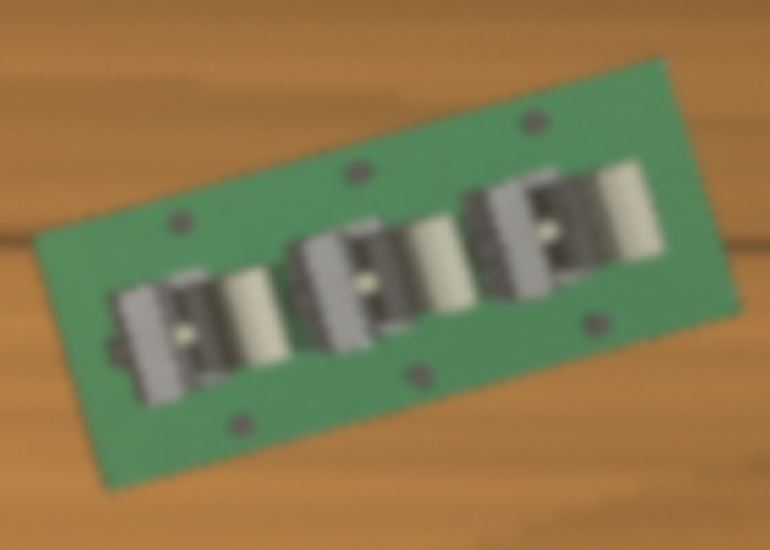

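View pics/c3.png

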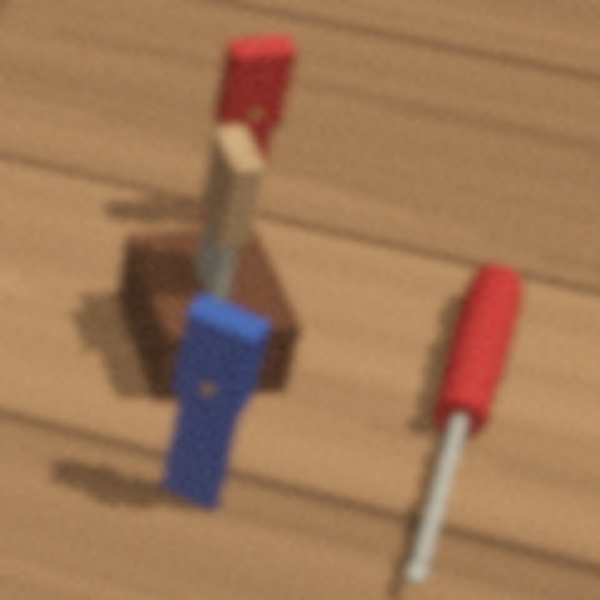

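View pics/c4.png

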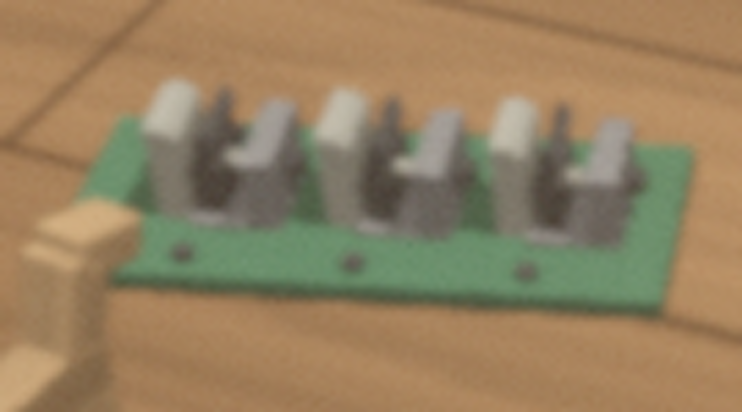

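View pics/scene0.png

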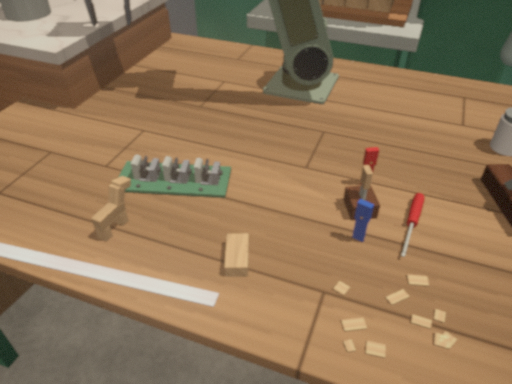

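The top view shows three feeler-like things. The wooden-grip one in the dark stand is at (159,243), the blue one at (152,196) and the red one at (159,288). The wooden one in the stand is the feeler, and crop c1 confirms its tan grip in the slot. The rack is centred near (365,214), and the horse, offcut and driver are clear of it.

```bash
cat > h.py <<'E'
import numpy as np, cv2
from workcell import monitor, vision, models
def cam(n):
    f=vision.grab_frame(n); return f["img"],np.array(f["mtx"]),np.array(f["view"])
def proj(K,V,p):
    p=np.atleast_2d(p); c=p@V[:3,:3].T+V[:3,3]; u=c@K.T; return u[:,:2]/u[:,2:]
def ray(K,V,uv,z):
    d=V[:3,:3].T@np.linalg.inv(K)@np.array([uv[0],uv[1],1.]); o=-V[:3,:3].T@V[:3,3]
    return (o+d*(z-o[2])/d[2])
def rectify(img,K,V,z,x0,y0,L,s=4):
    # output pixel (c,r): x = x0+L - r/s ; y = y0+L - c/s
    n=int(2*L*s); src=np.float32([[0,0],[n,0],[n,n],[0,n]])
    w=[[x0+L-r/s,y0+L-c/s,z] for c,r in src]
    H=cv2.getPerspectiveTransform(np.float32(proj(K,V,w)),src)
    return cv2.warpPerspective(img,H,(n,n),flags=cv2.INTER_CUBIC)
def st():
    s=monitor.state(); print(round(s["time_s"],2),s["ee_pos"].round(1),s["ee_rot"].round(2),"F",s["force"].round(1),"T",s["torque"].round(2),"w",round(s["gripper_width"],1))
E
python3 - <<'E'
from h import *
for n in("top","scene"):
    img,K,V=cam(n)
    rc=ray(K,V,(364,215) if n=="top" else (173,178),12); sc=ray(K,V,(165,243) if n=="top" else (362,199),40)
    print(n,"rack",rc,"stand",sc,"cam",-V[:3,:3].T@V[:3,3])
    if n=="top": r0=rc;s0=sc
    L=190;w=rectify(img,K,V,12,r0[0],r0[1],L)
    hsv=cv2.cvtColor(w,cv2.COLOR_RGB2HSV); m=cv2.inRange(hsv,(60,60,40),(95,255,255))
    m=cv2.morphologyEx(m,cv2.MORPH_OPEN,np.ones((5,5)))
    cs=max(cv2.findContours(m,0,1)[0],key=cv2.contourArea); (c,r),(a,b),th=cv2.minAreaRect(cs)
    print("rack xy",r0[0]+L-r/4,r0[1]+L-c/4,"size",a/4,b/4,th)
    cv2.imwrite(f"pics/rk_{n}.png",cv2.resize(cv2.cvtColor(w,cv2.COLOR_RGB2BGR),(600,600)))
    for z,nm in((40,"st"),(115,"gr")):
        w=rectify(img,K,V,z,s0[0],s0[1],70,8)
        cv2.imwrite(f"pics/{nm}_{n}.png",cv2.resize(cv2.cvtColor(w,cv2.COLOR_RGB2BGR),(560,560)))
E
```

```text
top rack [ 593.4160394  -145.23754692   12.        ] stand [528.91103191 295.62796571  40.        ] cam [575.9432694   84.53938913 865.87023868]
rack xy 595.3353356636608 -146.92202568205622 size 104.27344512939453 264.492919921875 73.87242126464844
scene rack [ 601.75086533 -144.14408753   12.        ] stand [545.80242889 300.97041314  40.        ] cam [1299.11129337  344.91115485  682.73402989]
rack xy 620.5113457954967 -102.49058342131403 size 39.06904602050781 69.13406372070312 73.88658142089844
```

```bash
cd pics; python3 -c "
import cv2,numpy as np
a=[cv2.resize(cv2.imread(f),(400,400)) for f in('st_top.png','gr_top.png')]
b=[cv2.resize(cv2.imread(f),(400,400)) for f in('st_scene.png','gr_scene.png')]
cv2.imwrite('m1.png',np.hstack(a));cv2.imwrite('m2.png',np.hstack(b))"
```

```text
(no output)
```

View pics/m1.png

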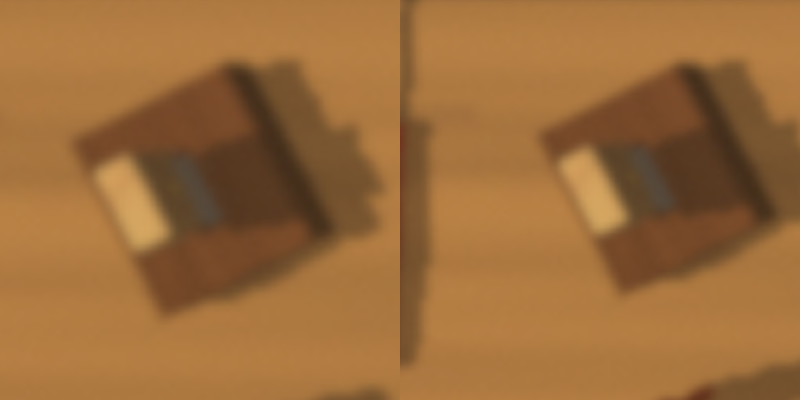

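View pics/m2.png

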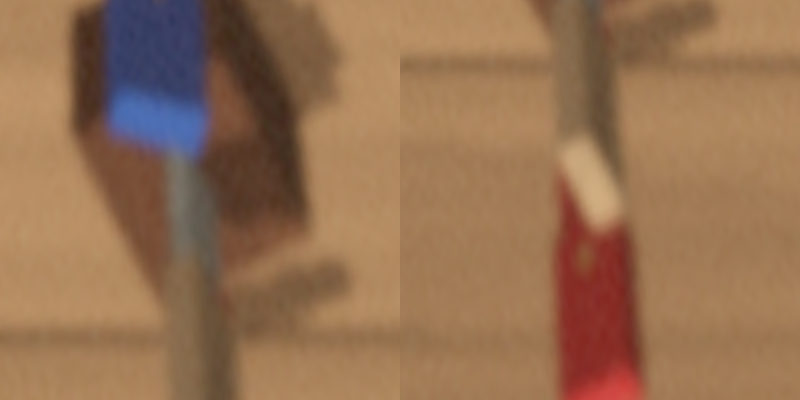

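View pics/rk_top.png

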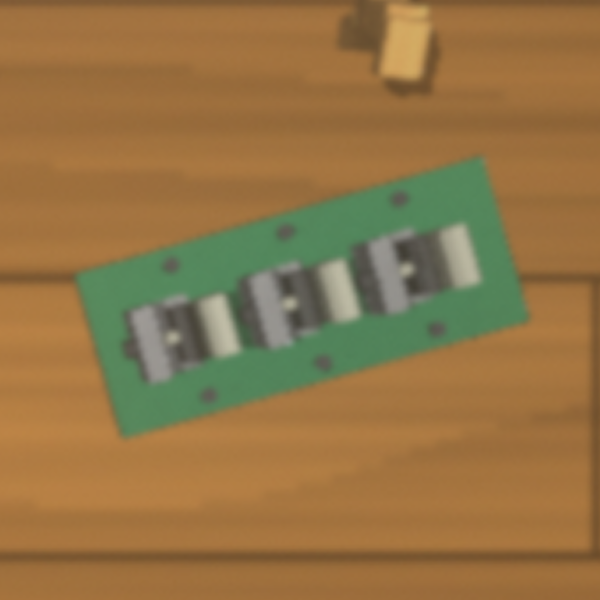

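Both cameras agree within 2 to 3 mm:

| Thing | x (mm) | y (mm) | Yaw (°) |
|---|---|---|---|
| Feeler grip | about 533.5 | about 298 | about 27 |
| Rack | about 595.5 | about -147.3 | about 16 |

Measured sizes match the description: grip 31x12 mm, stand 62x70 mm, rack 268x107 mm. I'll move over the feeler now.

```bash
python3 -m creep '1.2 3.4 0 0 0 0 0;1.3 3.7 0 0 0 0 0;1.3 3.7 0 0 0 0 0;1.3 3.7 0 0 0 0 0;1.3 3.7 0 0 0 0 0;1.3 3.7 0 0 0 0 0;1.3 3.7 0 0 0 0 0;1.3 3.7 0 0 0 0 0;1.3 3.7 0 0 0 0 0;1.3 3.7 0 0 0 0 0;1.3 3.7 0 0 0 0 0;1.3 3.7 0 0 0 0 0' 15
```

```text
time_s: 2.4
ee_pos: [393.1, -71.3, 214.3]
ee_rot: [-179.8, -0.5, -66.5]
force: [0.9, -0.2, 0.7]
gripper_width: 45.5
```

```bash
python3 -m creep '1.4 3.7 0 0 0 0.01 0;1.4 3.7 0 0 0 0.01 0;1.4 3.7 0 0 0 0.01 0;1.4 3.7 0 0 0 0.01 0;1.4 3.7 0 0 0 0.01 0;1.4 3.7 0 0 0 0.01 0;1.4 3.7 0 0 0 0 0;1.4 3.7 0 0 0 0 0;1.4 3.7 0 0 0 0 0;1.4 3.5 -1 0 0 0 0;0 0 -1 0 0 0 0;0 0 0 0 0 0 0'
python3 - <<'E'
from h import *
st()
for n in("top","scene"):
    img,K,V=cam(n); s=monitor.state()
    cv2.imwrite(f"pics/{n}1.png",cv2.cvtColor(img,cv2.COLOR_RGB2BGR))
    print(proj(K,V,[s["ee_pos"],[533.5,298.2,115]]))
a=cv2.imread("pics/top1.png")[190:310,90:230];b=cv2.imread("pics/scene1.png")[90:230,300:440]
cv2.imwrite("pics/m3.png",np.hstack([cv2.resize(a,(400,343),interpolation=2),cv2.resize(b,(343,343),interpolation=2)]))
E
```

```text
time_s: 3.4
ee_pos: [537.5, 326.4, 194.9]
ee_rot: [-179.2, -0.6, -62.2]
force: [-0.1, -0.9, -0.8]
gripper_width: 45.8
3.4 [537.5 326.4 194.9] [-179.21   -0.59  -62.25] F [-0.1 -0.9 -0.8] T [-0.03  0.01 -0.03] w 45.8
[[125.45624873 242.65867469]
 [154.13267197 242.75237823]]
[[387.57144181 140.08062948]
 [367.34473951 168.60897284]]
```

View pics/m3.png

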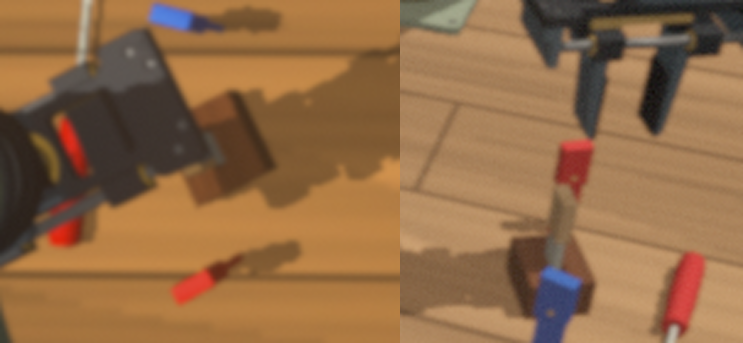

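```bash
cat >> h.py <<'E'
from scipy.spatial.transform import Rotation as Ro
def to(x,y,z,yaw):
    st(); s=monitor.state()
    d=(np.array([x,y,z])-s["ee_pos"])/10
    r=(Ro.from_euler("xyz",[180,0,yaw],degrees=True)*Ro.from_euler("xyz",s["ee_rot"],degrees=True).inv()).as_rotvec()
    print("need cm",d.round(2),"rad",r.round(4))
E
python3 -m creep '-0.4 -2.8 -2 -0.01 0.01 -0.01 0;0 0 -2 0 0 0 0;0 0 0 0 0 0 0;0 0 0 0 0 0 0'
python3 -c "
from h import *
to(533.5,298.2,76,-63)"
```

```text
time_s: 3.83
ee_pos: [534.2, 292.3, 160.6]
ee_rot: [-179.5, -0.9, -63.2]
force: [-0.3, -0.1, 0.9]
gripper_width: 45.5
3.83 [534.2 292.3 160.6] [-179.53   -0.87  -63.15] F [-0.3 -0.1  0.9] T [-0.    0.01  0.02] w 45.5
need cm [-0.07  0.59 -8.46] rad [0.0099 0.0142 0.0026]
```

```bash
python3 -m creep '0 0.3 0 0.005 0.007 0 0;0 0.3 -1 0.005 0.007 0 0;0 0 -1 0 0 0 0;0 0 0 0 0 0 0;0 0 0 0 0 0 0'
python3 -c "
from h import *
to(533.5,298.2,76,-63)"
```

```text
time_s: 4.25
ee_pos: [536.2, 298.6, 144.4]
ee_rot: [-179.5, 0.1, -63.3]
force: [0.6, 0.5, -0.1]
gripper_width: 45.6
4.25 [536.2 298.6 144.4] [-1.7954e+02  1.1000e-01 -6.3270e+01] F [ 0.6  0.5 -0.1] T [ 0.03 -0.02 -0.01] w 45.6
need cm [-0.27 -0.04 -6.84] rad [-0.0053  0.0062  0.0047]
```

```bash
python3 -m creep '-0.2 0 -1 0 0.003 0.003 0;0 0 -1.5 0 0 0 0;0 0 -1.5 0 0 0 0;0 0 -1.5 0 0 0 0;0 0 -1 0 0 0 0;0 0 0 0 0 0 0;0 0 0 0 0 0 0'
python3 - <<'E'
from h import *
to(533.5,298.2,76,-63)
img,K,V=cam("scene")
cv2.imwrite("pics/s2.png",cv2.resize(cv2.cvtColor(img,cv2.COLOR_RGB2BGR)[110:240,310:430],None,fx=4.5,fy=4.5,interpolation=2))
E
```

```text
time_s: 4.83
ee_pos: [533.4, 299.7, 74.9]
ee_rot: [-179.7, 0.2, -62.9]
force: [0.2, -0.8, 0.8]
gripper_width: 45.7
4.83 [533.4 299.7  74.9] [-179.67    0.21  -62.95] F [ 0.2 -0.8  0.8] T [-0.01 -0.04 -0.03] w 45.7
need cm [ 0.01 -0.15  0.11] rad [-0.0059  0.0034 -0.0009]
```

View pics/s2.png

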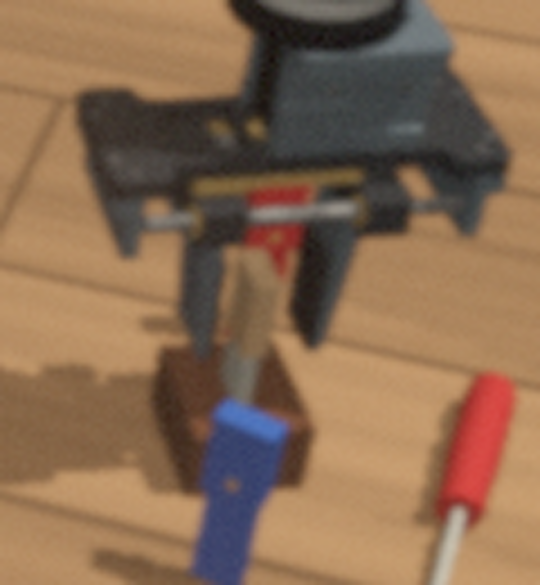

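The grip is between the fingers, at about (250,300) in the crop, with the blade in the stand. I'll close gently.

```bash
python3 -m creep '0 -0.1 0 -0.005 0.003 0 0.6;0 0 0 0 0 0 0.75;0 0 0 0 0 0 0.9;0 0 0 0 0 0 1;0 0 0 0 0 0 1;0 0 0 0 0 0 1' 10
python3 - <<'E'
from h import *
to(533.5,298.2,76,-63)
E
```

```text
time_s: 5.38
ee_pos: [535.3, 299.7, 78.4]
ee_rot: [-179.6, 0.0, -62.9]
force: [0.1, -0.4, -1.8]
gripper_width: 14.2
5.38 [535.3 299.7  78.4] [-1.7962e+02  3.0000e-02 -6.2940e+01] F [ 0.1 -0.4 -1.8] T [0.01 0.02 0.02] w 14.2
need cm [-0.18 -0.15 -0.24] rad [-0.0034  0.0057 -0.001 ]
```

```bash
python3 -m creep '0 0 0 0 0 0 1;0 0 0 0 0 0 1;0 0 0.3 0 0 0 1;0 0 0.7 0 0 0 1;0 0 1 0 0 0 1;0 0 1 0 0 0 1;0 0 1 0 0 0 1;0 0 1 0 0 0 1;0 0 1.5 0 0 0 1;0 0 1.5 0 0 0 1;0 0 0.5 0 0 0 1;0 0 0 0 0 0 1' 40
python3 - <<'E'
from h import *
to(573.1,-69.4,165,-74)
img,K,V=cam("scene")
cv2.imwrite("pics/s3.png",cv2.resize(cv2.cvtColor(img,cv2.COLOR_RGB2BGR)[90:240,310:430],None,fx=4,fy=4,interpolation=2))
E
```

```text
time_s: 6.38
ee_pos: [535.1, 299.5, 173.9]
ee_rot: [-179.5, 0.0, -62.9]
force: [0.6, 0.8, -1.7]
gripper_width: 14.2
6.38 [535.1 299.5 173.9] [-1.7946e+02  3.0000e-02 -6.2950e+01] F [ 0.6  0.8 -1.7] T [ 0.03 -0.04 -0.02] w 14.2
need cm [  3.8  -36.89  -0.89] rad [-0.004   0.0087 -0.1929]
```

View pics/s3.png

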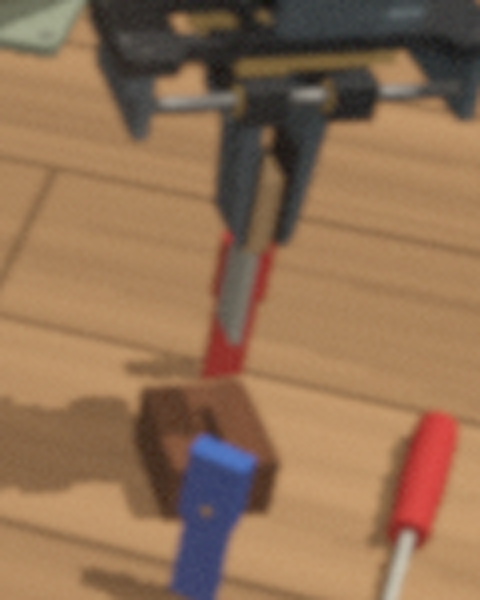

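```bash
python3 -m creep '0.3 -1.5 0 0 0 -0.016 1;0.3 -2.9 0 0 0 -0.016 1;0.3 -3.4 0 0 0 -0.016 1;0.3 -3.4 0 0 0 -0.016 1;0.3 -3.4 0 0 0 -0.016 1;0.3 -3.4 0 0 0 -0.016 1;0.3 -3.4 0 0 0 -0.016 1;0.3 -3.4 0 0 0 -0.016 1;0.3 -3.4 0 0 0 -0.016 1;0.3 -2.9 0 0 0 -0.016 1;0.3 -2 0 0 0 -0.016 1;0.3 -1 0 0 0 -0.016 1'
python3 -c "
from h import *
to(574.8,-75.2,165,-74)"
```

```text
time_s: 7.43
ee_pos: [561.1, -63.3, 163.0]
ee_rot: [179.3, 0.1, -74.5]
force: [0.1, 0.0, -1.6]
gripper_width: 14.1
7.43 [561.1 -63.3 163. ] [ 1.7934e+02  1.0000e-01 -7.4500e+01] F [ 0.1  0.  -1.6] T [-0.   -0.02 -0.04] w 14.1
need cm [ 1.37 -1.19  0.2 ] rad [ 0.0014 -0.0116  0.0088]
```

```bash
python3 -m creep '0.7 -0.5 0 0 -0.006 0.004 1;0.6 -0.5 -0.5 0 -0.005 0.004 1;0 0 -0.5 0 0 0 1;0 0 0 0 0 0 1;0 0 0 0 0 0 1'
cat > look.py <<'E'
import sys
from h import *
tag=sys.argv[1]; x,y,z=map(float,sys.argv[2:5])
to(x,y,z,-74)
a,K,V=cam("scene"); b,K2,V2=cam("top")
p=proj(K,V,[[x,y,45]])[0]; q=proj(K2,V2,[[x,y,45]])[0]
def crop(i,p,s=40,o=(0,0)):
    M=np.float32([[7,0,-7*(p[0]+o[0]-s)],[0,7,-7*(p[1]+o[1]-s)]]); return cv2.warpAffine(i,M,(int(14*s*1.0)//2*1+120,560),flags=cv2.INTER_CUBIC)
cv2.imwrite(f"pics/{tag}.png",cv2.cvtColor(np.hstack([crop(a,p,40,(12,-18)),crop(b,q)]),cv2.COLOR_RGB2BGR))
E
python3 look.py g1 574.5 -74.2 130
```

```text
time_s: 7.85
ee_pos: [574.2, -74.7, 149.4]
ee_rot: [179.8, 0.1, -74.2]
force: [-0.1, 0.5, -1.4]
gripper_width: 13.8
7.85 [574.2 -74.7 149.4] [ 1.7978e+02  8.0000e-02 -7.4170e+01] F [-0.1  0.5 -1.4] T [-0.01 -0.02 -0.07] w 13.8
need cm [ 0.03  0.05 -1.94] rad [-0.0002 -0.0041  0.0029]
```

View pics/g1.png

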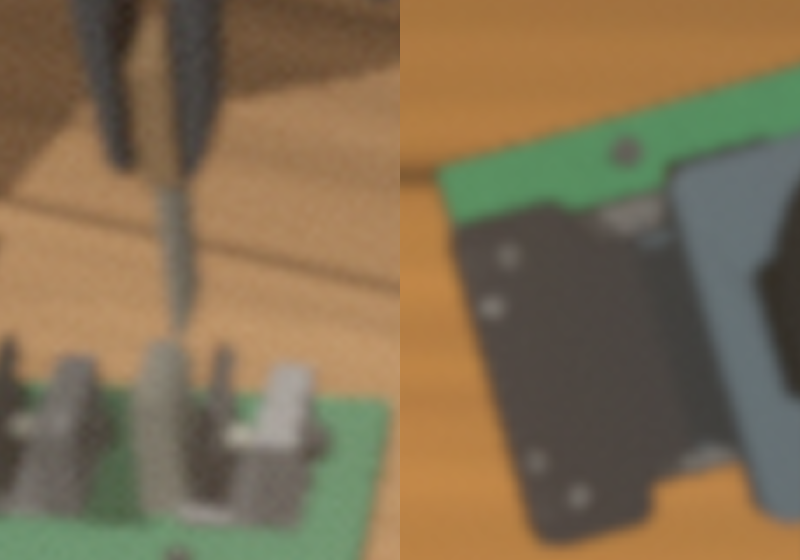

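The scene view shows the blade end at (180,325), hanging near the cheek line, so the alignment is unclear. I'll overlay the model geometry to check.

```bash
cat > ov.py <<'E'
import sys
from h import *
def rackpt(P,rx=595.5,ry=-147.3,yaw=16):
    return (Ro.from_euler("z",yaw,degrees=True).apply(np.atleast_2d(P))+[rx,ry,0])
def feel(P,off=68.4):
    s=monitor.state(); R=Ro.from_euler("xyz",s["ee_rot"],degrees=True).as_matrix()
    # feeler axes: x_f=-? tool: feeler y = tool x dir sign; use z down
    P=np.atleast_2d(P); T=np.c_[-P[:,1],P[:,0]*-1,off-P[:,2]]
    return T@R.T+s["ee_pos"]
if __name__=="__main__":
    tag=sys.argv[1]; off=float(sys.argv[2])
    a,K,V=cam("scene"); k=6
    gy=float(sys.argv[3])
    c=proj(K,V,rackpt([[0,gy,60]]))[0]; o=c-[50,55]
    M=np.float32([[k,0,-k*o[0]],[0,k,-k*o[1]]]); w=cv2.warpAffine(a,M,(600,600),flags=cv2.INTER_CUBIC); w=cv2.cvtColor(w,cv2.COLOR_RGB2BGR)
    def dl(P,col,cl=False):
        u=((proj(K,V,P)-o)*k).round().astype(int); cv2.polylines(w,[u.reshape(-1,1,2)],cl,col,1)
    def box(f,x0,x1,y0,y1,z0,z1,col):
        for z in(z0,z1): dl(f([[x0,y0,z],[x1,y0,z],[x1,y1,z],[x0,y1,z]]),col,True)
        for x in(x0,x1):
            for y in(y0,y1): dl(f([[x,y,z0],[x,y,z1]]),col)
    box(feel,-12.5,12.5,-3,3,0,60,(255,0,0))
    for x in(-18,18):
        dl(rackpt([[x,gy-7,60],[x,gy-3,55],[x,gy-3,15],[x,gy+1,15],[x,gy+1,40],[x,gy+5,55],[x,gy+9,60]]),(0,0,255))
    dl(rackpt([[-55,-135,12],[55,-135,12],[55,135,12],[-55,135,12]]),(0,255,255),True)
    cv2.imwrite(f"pics/{tag}.png",w)
E
python3 ov.py o1 68.4 75
```

```text
(no output)
```

View pics/o1.png

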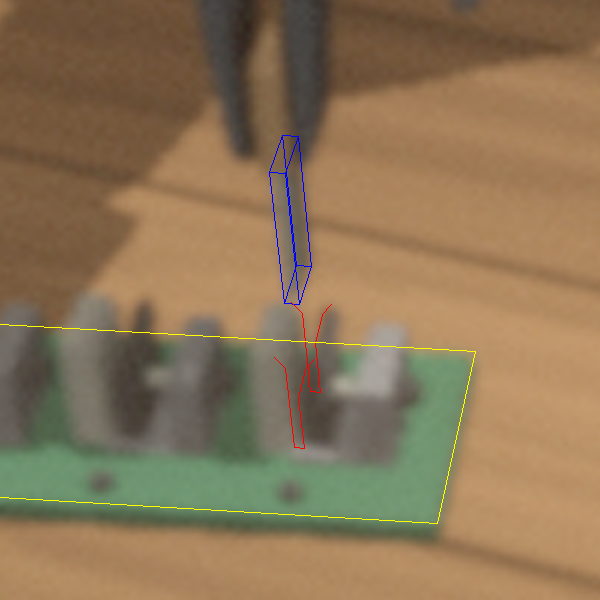

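```bash
cat > ov2.py <<'E'
import sys
from ov import *
a,K,V=cam("scene");k=12
off=float(sys.argv[2])
c=proj(K,V,feel([[0,0,20]],off))[0]; o=c-[16,22]
M=np.float32([[k,0,-k*o[0]],[0,k,-k*o[1]]]); w=cv2.cvtColor(cv2.warpAffine(a,M,(390,560),flags=cv2.INTER_CUBIC),cv2.COLOR_RGB2BGR); w2=w.copy()
for p in ([[-12.5,-3,0],[12.5,-3,0],[12.5,3,0],[-12.5,3,0]],[[-12.5,-3,60],[12.5,-3,60],[12.5,3,60],[-12.5,3,60]],[[12.5,-3,0],[12.5,-3,60]],[[12.5,3,0],[12.5,3,60]],[[-12.5,3,0],[-12.5,3,60]],[[-12.5,-3,0],[-12.5,-3,60]]):
    u=((proj(K,V,feel(p,off))-o)*k).round().astype(int); cv2.polylines(w2,[u.reshape(-1,1,2)],True,(255,0,0),1)
cv2.imwrite(f"pics/{sys.argv[1]}.png",np.hstack([w,w2]))
E
python3 ov2.py o2 68.4
```

```text
(no output)
```

View pics/o2.png

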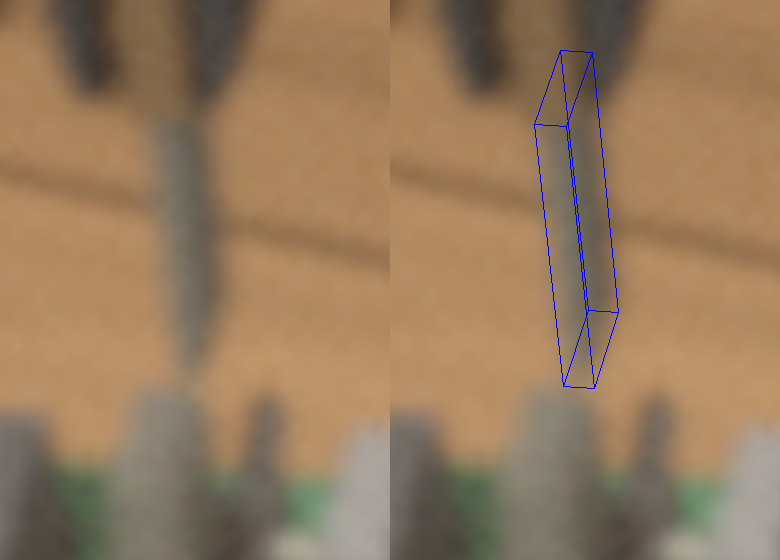

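The overlay agrees: plate edges within about 0.5 px, blade within about 1 mm. I'll descend into the left mouth.

```bash
python3 -m creep '0 0 -0.8 0 -0.003 0.003 1;0 0 -0.6 0 0 0 1;0 0 -0.3 0 0 0 1;0 0 -0.3 0 0 0 1;0 0 0 0 0 0 1'
python3 -c "
from h import *
to(574.5,-74.2,125.4,-74)"
```

```text
time_s: 8.47
ee_pos: [574.1, -73.5, 128.6]
ee_rot: [-179.9, -0.0, -73.9]
force: [-0.3, -0.2, -1.6]
gripper_width: 14.0
8.47 [574.1 -73.5 128.6] [-1.7994e+02 -3.0000e-02 -7.3860e+01] F [-0.3 -0.2 -1.6] T [0.   0.01 0.02] w 14.0
need cm [ 0.04 -0.07 -0.32] rad [ 0.0002  0.0012 -0.0025]
```

```bash
python3 -m creep '0.04 -0.07 -0.2 0 0 0 1;0 0 -0.2 0 0 0 1;0 0 0 0 0 0 1'
python3 -m creep '0 0 -0.1 0 0 0 1;0 0 0 0 0 0 1'
python3 -c "
from h import *
to(574.5,-74.2,125.4,-74)"
```

```text
time_s: 8.72
ee_pos: [574.5, -74.3, 123.9]
ee_rot: [-180.0, -0.0, -73.9]
force: [-0.1, 0.4, -1.9]
gripper_width: 13.6
time_s: 8.88
ee_pos: [574.7, -74.5, 123.0]
ee_rot: [-179.9, -0.0, -73.9]
force: [-0.3, -0.5, -1.5]
gripper_width: 13.7
8.88 [574.7 -74.5 123. ] [-1.7994e+02 -3.0000e-02 -7.3880e+01] F [-0.3 -0.5 -1.5] T [-0.02  0.01 -0.02] w 13.7
need cm [-0.02  0.03  0.24] rad [ 0.0002  0.0011 -0.0021]
```

```bash
for i in 1 2; do python3 -m creep '0.014 -0.048 0 0 0 0 1;0.014 -0.048 0 0 0 0 1' | grep -E "pos|force"; done
```

```text
ee_pos: [575.1, -75.5, 123.1]
force: [1.1, -0.2, -2.1]
ee_pos: [575.5, -76.5, 123.4]
force: [-0.7, 0.9, -1.1]
```

```bash
for i in 1 2 3; do python3 -m creep '0.014 -0.048 0 0 0 0 1;0.014 -0.048 0 0 0 0 1' | grep -E "pos|force"; done
```

```text
ee_pos: [575.6, -76.7, 123.5]
force: [-0.8, 1.9, -1.2]
ee_pos: [575.6, -76.9, 123.5]
force: [-1.3, 1.8, -0.5]
ee_pos: [575.7, -77.1, 123.5]
force: [-0.0, 3.0, -0.1]
```

```bash
python3 -m creep '-0.05 0.1 0 0 0 0 1;-0.04 0.1 0 0 0 0 1;0 0 0 0 0 0 1' | grep -E "pos|force"
python3 -m creep '0 0 -0.1 0 0 0 1;0 0 0 0 0 0 1' | grep -E "time|pos|force"
```

```text
ee_pos: [575.3, -76.5, 123.6]
force: [-1.1, -0.4, -1.0]
time_s: 10.13
ee_pos: [575.5, -76.6, 123.4]
force: [-0.0, 0.5, -1.3]
```

```bash
python3 -c "
from h import *
to(574.75,-75.0,120,-74)"
for i in 1 2 ; do python3 -m creep '0 0 -0.1 0 0 0 1;0 0 0 0 0 0 1' | grep -E "pos|force"; done
```

```text
10.13 [575.5 -76.6 123.4] [-1.7984e+02  6.0000e-02 -7.3910e+01] F [-0.   0.5 -1.3] T [0.22 0.12 0.02] w 13.8
need cm [-0.07  0.16 -0.34] rad [-0.0017  0.0024 -0.0015]
ee_pos: [575.5, -76.5, 123.3]
force: [-0.1, 0.3, -1.4]
ee_pos: [575.6, -76.3, 123.1]
force: [-1.4, 0.3, -1.7]
```

```bash
python3 -m creep '-0.07 0.15 0 -0.001 0.002 0 1;-0.04 0.1 0 0 0 0 1;0 0 0 0 0 0 1' | grep -E "pos|force"
python3 -c "
from h import *
to(574.75,-75.0,120,-74)"
```

```text
ee_pos: [574.6, -74.3, 122.2]
force: [0.0, -0.9, -1.5]
10.72 [574.6 -74.3 122.2] [-1.7991e+02 -5.0000e-02 -7.3900e+01] F [ 0.  -0.9 -1.5] T [ 0.04  0.01 -0.01] w 13.7
need cm [ 0.02 -0.07 -0.22] rad [ 0.0004  0.0017 -0.0017]
```

```bash
python3 -m creep '0.02 -0.05 -0.1 0 0 0 1;0 0 -0.1 0 0 0 1' | grep -E "pos|force"
for i in 1 2; do python3 -m creep '0 0 -0.08 0 0 0 1;0 0 -0.08 0 0 0 1' | grep -E "time|pos|force"; done
```

```text
ee_pos: [574.8, -74.7, 119.7]
force: [-0.8, 1.4, -0.4]
time_s: 11.05
ee_pos: [574.7, -74.7, 117.5]
force: [0.4, 0.1, -1.7]
time_s: 11.22
ee_pos: [574.6, -74.7, 115.4]
force: [0.2, -0.2, -1.0]
```

```bash
for i in 1 2 3; do python3 -m creep '0 0 -0.1 0 0 0 1;0 0 -0.1 0 0 0 1' | grep -E "time|pos|force"; done
```

```text
time_s: 11.38
ee_pos: [574.5, -74.7, 113.2]
force: [-0.1, 1.2, -1.8]
time_s: 11.55
ee_pos: [574.7, -74.7, 112.5]
force: [-2.8, 1.0, 7.4]
time_s: 11.72
ee_pos: [574.6, -74.7, 112.5]
force: [-1.9, 0.9, 4.3]
```

```bash
for i in 1 2; do python3 -m creep '0 0 -0.13 0 0 0 1' | grep -E "time|pos|force"; python3 -c "
from h import *
st()"; done
```

```text
time_s: 11.8
ee_pos: [574.6, -74.7, 112.5]
force: [-3.0, 0.6, 8.1]
11.8 [574.6 -74.7 112.5] [-1.7989e+02 -6.0000e-02 -7.3900e+01] F [-3.   0.6  8.1] T [0.26 0.65 0.01] w 13.7
time_s: 11.88
ee_pos: [574.6, -74.7, 112.5]
force: [-2.4, 0.7, 6.5]
11.88 [574.6 -74.7 112.5] [-1.7986e+02 -7.0000e-02 -7.3900e+01] F [-2.4  0.7  6.5] T [0.22 0.66 0.04] w 13.8
```

The left guide stops the blade at about h = 29 mm with 8 to 9 N of push and no advance, so it is provisionally the seized one. I'm not forcing it. Next is the middle guide.

```bash
python3 -m creep '0 0 0.3 0 0 0 1;0 0 0.7 0 0 0 1;0 0 1.2 0 0 0 1;0 0 1 0 0 0 1;0.2 -0.7 0.2 0 0 0 1;0.4 -1.4 0 0 0 0 1;0.4 -1.4 0 0 0 0 1;0.4 -1.4 0 0 0 0 1;0.3 -1 0 0 0 0 1;0.1 -0.5 0 0 0 0 1;0 0 0 0 0 0 1;0 0 0 0 0 0 1'
python3 -c "
from h import *
to(595.4,-147,125,-74)"
```

```text
time_s: 12.88
ee_pos: [594.4, -149.3, 147.1]
ee_rot: [-179.9, -0.2, -74.0]
force: [-0.4, 0.7, -1.1]
gripper_width: 13.8
12.88 [ 594.4 -149.3  147.1] [-179.94   -0.19  -74.03] F [-0.4  0.7 -1.1] T [ 0.03  0.   -0.02] w 13.8
need cm [ 0.1   0.23 -2.21] rad [0.0029 0.002  0.0005]
```

```bash
python3 -m creep '0.1 0.2 0 0.002 0.002 0 1;0 0 -0.4 0 0 0 1;0 0 -0.5 0 0 0 1;0 0 -0.3 0 0 0 1;0 0 0 0 0 0 1'|grep -E "pos|force"
python3 -c "
from h import *
to(595.4,-147,125,-74)"
```

```text
ee_pos: [594.5, -145.3, 133.0]
force: [-0.9, 0.1, -1.3]
13.3 [ 594.5 -145.3  133. ] [ 1.7987e+02  9.0000e-02 -7.3950e+01] F [-0.9  0.1 -1.3] T [0.02 0.03 0.  ] w 14.0
need cm [ 0.09 -0.17 -0.8 ] rad [-0.0008 -0.0026 -0.0009]
```

```bash
python3 -m creep '0.05 -0.1 0 0 -0.002 0 1;0 0 -0.2 0 0 0 1;0 0 -0.2 0 0 0 1'|grep -E "pos|force"
python3 -c "
from h import *
to(595.4,-147,125,-74)"
```

```text
ee_pos: [595.0, -145.5, 128.7]
force: [0.4, -0.5, -1.0]
13.55 [ 595.  -145.5  128.7] [ 1.7999e+02  6.0000e-02 -7.3870e+01] F [ 0.4 -0.5 -1. ] T [-0.03 -0.04 -0.01] w 13.9
need cm [ 0.04 -0.15 -0.37] rad [-0.0009 -0.0005 -0.0022]
```

```bash
python3 -m creep '0.03 -0.12 -0.1 0 0 0 1;0 -0.03 -0.2 0 0 0 1;0 0 -0.1 0 0 0 1'|grep -E "pos|force"
python3 -c "
from h import *
to(595.4,-147,120,-74)"
```

```text
ee_pos: [595.4, -147.0, 124.3]
force: [-0.3, 0.1, -1.4]
13.8 [ 595.4 -147.   124.3] [-1.800e+02  5.000e-02 -7.386e+01] F [-0.3  0.1 -1.4] T [ 0.02 -0.04 -0.02] w 13.6
need cm [ 0.    0.   -0.43] rad [-0.0009 -0.0002 -0.0024]
```

```bash
for i in 1 2 3; do python3 -m creep '0 0 -0.1 0 0 0 1;0 0 -0.1 0 0 0 1' | grep -E "time|pos|force"; done
```

```text
time_s: 13.97
ee_pos: [595.4, -147.2, 122.1]
force: [-0.2, 0.1, -1.7]
time_s: 14.13
ee_pos: [595.3, -146.9, 120.1]
force: [-0.7, 1.0, -1.3]
time_s: 14.3
ee_pos: [595.4, -146.9, 117.9]
force: [0.0, 0.1, -1.7]
```

```bash
for i in 1 2 3; do python3 -m creep '0 0 -0.1 0 0 0 1;0 0 -0.1 0 0 0 1' | grep -E "time|pos|force"; done
```

```text
time_s: 14.47
ee_pos: [595.4, -146.9, 115.7]
force: [0.3, -0.1, -1.2]
time_s: 14.63
ee_pos: [595.4, -146.9, 113.5]
force: [-0.9, 0.1, -1.3]
time_s: 14.8
ee_pos: [595.5, -146.8, 112.4]
force: [-2.2, 1.1, 6.1]
```

```bash
for i in 1 2 3; do python3 -m creep '0 0 -0.1 0 0 0 1;0 0 -0.1 0 0 0 1' | grep -E "time|pos|force"; done
```

```text
time_s: 14.97
ee_pos: [595.6, -146.8, 112.3]
force: [-2.3, 0.8, 6.3]
time_s: 15.13
ee_pos: [595.5, -146.8, 112.3]
force: [-2.4, -0.0, 5.7]
time_s: 15.3
ee_pos: [595.5, -146.8, 112.3]
force: [-2.4, 0.1, 5.7]
```

```bash
python3 -m creep '0 0 -0.15 0 0 0 1;0 0 -0.15 0 0 0 1' | grep -E "time|pos|force"; python3 -m creep '0 0 -0.2 0 0 0 1' | grep -E "time|pos|force"
```

```text
time_s: 15.47
ee_pos: [595.7, -146.7, 111.4]
force: [-2.2, 0.7, 6.0]
time_s: 15.55
ee_pos: [595.9, -146.6, 110.6]
force: [-1.9, 0.7, 6.0]
```

```bash
for i in 1 2 3; do python3 -m creep '0 0 -0.18 0 0 0 1;0 0 -0.18 0 0 0 1' | grep -E "time|pos|force"; done;  python3 -c "
from h import *
to(595.4,-147,110,-74)"
```

```text
time_s: 15.72
ee_pos: [596.3, -146.4, 109.3]
force: [-2.0, 1.0, 5.6]
time_s: 15.88
ee_pos: [596.7, -146.3, 108.0]
force: [-1.8, 1.3, 6.3]
time_s: 16.05
ee_pos: [597.1, -146.1, 106.7]
force: [-2.7, 1.1, 7.0]
16.05 [ 597.1 -146.1  106.7] [-179.31   -0.19  -73.9 ] F [-2.7  1.1  7. ] T [0.26 0.54 0.01] w 13.8
need cm [-0.17 -0.09  0.33] rad [-0.0001  0.0125 -0.0018]
```

The middle guide takes the blade with a steady 7 to 8 N over about 6 mm, so it is the good one. I'll withdraw, correct the small tilt, and try the right guide.

```bash
python3 -m creep '0 0 0.4 0 0 0 1;-0.02 0 0.8 0 0.003 0 1;-0.05 0 1.2 0 0.003 0 1;-0.05 -0.05 1.2 0 0.003 0 1;0 0 0.5 0 0 0 1;0 0 0.2 0 0 0 1;0 0 0 0 0 0 1'
python3 -c "
from h import *
to(616.1,-219.1,125,-74)"
```

```text
time_s: 16.63
ee_pos: [595.9, -147.2, 151.7]
ee_rot: [-179.9, -0.1, -73.9]
force: [-0.2, -0.1, -0.8]
gripper_width: 14.1
16.63 [ 595.9 -147.2  151.7] [-1.7987e+02 -8.0000e-02 -7.3900e+01] F [-0.2 -0.1 -0.8] T [-0.01 -0.02 -0.01] w 14.1
need cm [ 2.02 -7.19 -2.67] rad [ 0.0007  0.0026 -0.0018]
```

```bash
python3 -m creep '0.2 -0.7 0 0 0 0 1;0.4 -1.3 0 0 0 0 1;0.4 -1.4 0 0 0 0 1;0.4 -1.3 0 0 0 0 1;0.3 -1 -0.2 0 0 0 1;0.2 -0.6 -0.4 0 0 0 1;0 -0.2 -0.3 0 0 0 1;0 0 -0.2 0 0 0 1;0 0 0 0 0 0 1'|grep -E "pos|force"
python3 -c "
from h import *
to(616.1,-219.1,125,-74)"
```

```text
ee_pos: [615.4, -221.7, 135.7]
force: [0.1, -1.0, -1.2]
17.38 [ 615.4 -221.7  135.7] [ 1.7988e+02  5.0000e-02 -7.4050e+01] F [ 0.1 -1.  -1.2] T [ 0.02 -0.01 -0.01] w 14.2
need cm [ 0.07  0.26 -1.07] rad [-0.0003 -0.0023  0.0009]
```

```bash
python3 -m creep '0.04 0.12 0 0 0 0 1;0.02 0.1 -0.1 0 0 0 1;0 0 -0.2 0 0 0 1'|grep -E "pos|force"
python3 -c "
from h import *
to(616.1,-219.1,125,-74)"
```

```text
ee_pos: [615.8, -218.1, 132.4]
force: [-0.5, -0.4, -1.3]
17.63 [ 615.8 -218.1  132.4] [ 1.7985e+02  1.2000e-01 -7.4010e+01] F [-0.5 -0.4 -1.3] T [ 0.02 -0.02 -0.  ] w 13.8
need cm [ 0.03 -0.1  -0.74] rad [-0.0012 -0.003   0.0002]
```

```bash
python3 -m creep '0.03 -0.07 -0.2 0 -0.002 0 1;0 -0.03 -0.2 0 0 0 1;0 0 -0.2 0 0 0 1'|grep -E "pos|force"
python3 -c "
from h import *
to(616.1,-219.1,125,-74)"
```

```text
ee_pos: [616.2, -217.9, 126.5]
force: [-0.1, 0.2, -1.8]
17.88 [ 616.2 -217.9  126.5] [-1.7999e+02  6.0000e-02 -7.3910e+01] F [-0.1  0.2 -1.8] T [-0.01  0.04  0.  ] w 13.7
need cm [-0.01 -0.12 -0.15] rad [-0.0011 -0.0001 -0.0015]
```

```bash
python3 -m creep '0 -0.08 -0.05 0 0 0 1;0 -0.03 -0.05 0 0 0 1;0 0 -0.1 0 0 0 1'|grep -E "pos|force"
for i in 1 2 ; do python3 -m creep '0 0 -0.1 0 0 0 1;0 0 -0.1 0 0 0 1' | grep -E "time|pos|force"; done
```

```text
ee_pos: [616.1, -218.7, 124.0]
force: [0.4, -0.3, -1.8]
time_s: 18.3
ee_pos: [616.2, -218.8, 121.9]
force: [0.5, -0.3, -1.4]
time_s: 18.47
ee_pos: [616.2, -218.9, 119.8]
force: [0.6, -0.5, -1.3]
```

```bash
for i in 1 2 3 4; do python3 -m creep '0 0 -0.1 0 0 0 1;0 0 -0.1 0 0 0 1' | grep -E "time|pos|force"; done
```

```text
time_s: 18.63
ee_pos: [616.2, -218.9, 117.6]
force: [-0.3, -1.0, -1.9]
time_s: 18.8
ee_pos: [616.2, -218.9, 115.4]
force: [-1.1, 0.7, -0.7]
time_s: 18.97
ee_pos: [616.2, -218.9, 113.1]
force: [0.7, -0.4, -1.1]
time_s: 19.13
ee_pos: [616.2, -218.9, 111.0]
force: [-1.3, 0.1, -1.4]
```

```bash
for i in 1 2; do python3 -m creep '0 0 -0.1 0 0 0 1;0 0 -0.1 0 0 0 1' | grep -E "time|pos|force"; done
```

```text
time_s: 19.3
ee_pos: [616.3, -218.9, 108.9]
force: [0.3, 0.1, -0.7]
time_s: 19.47
ee_pos: [616.3, -218.8, 106.7]
force: [-0.2, 0.4, -1.5]
```

The right guide takes the blade to h ≈ 23 mm with no drag, so it is slack. That leaves the left one seized and the middle one good. Going back to the middle.

```bash
python3 -m creep '0 0 0.7 0 0 0 1;0 0 1.2 0 0 0 1;0 0 1.4 0 0 0 1;0 0 0.9 0 0 0 1;0 0.2 0.2 0 0 0 1;-0.3 0.9 0 0 0 0 1;-0.4 1.4 0 0 0 0 1;-0.4 1.4 0 0 0 0 1;-0.4 1.3 0 0 0 0 1;-0.3 1 0 0 0 0 1;-0.1 0.4 0 0 0 0 1;0 0 0 0 0 0 1'
python3 -c "
from h import *
to(595.4,-147.0,130,-74)"
```

```text
time_s: 20.47
ee_pos: [592.0, -143.4, 151.0]
ee_rot: [179.7, 0.3, -73.8]
force: [-0.1, -0.3, -1.5]
gripper_width: 13.6
20.47 [ 592.  -143.4  151. ] [179.73   0.32 -73.81] F [-0.1 -0.3 -1.5] T [-0.01 -0.02 -0.03] w 13.6
need cm [ 0.34 -0.36 -2.1 ] rad [-0.0041 -0.006  -0.0033]
```

```bash
python3 -m creep '0.2 -0.2 -0.3 -0.002 -0.003 -0.002 1;0.1 -0.1 -0.4 -0.002 -0.002 -0.001 1;0 0 -0.4 0 0 0 1;0 0 -0.2 0 0 0 1;0 0 0 0 0 0 1;0 0 0 0 0 0 1'|grep -E "pos|force"
python3 -c "
from h import *
to(595.4,-147.0,130,-74)"
```

```text
ee_pos: [595.7, -147.8, 135.7]
force: [0.4, -0.4, -1.4]
20.97 [ 595.7 -147.8  135.7] [ 1.7992e+02 -6.0000e-02 -7.4020e+01] F [ 0.4 -0.4 -1.4] T [-0.01 -0.04  0.06] w 13.8
need cm [-0.03  0.08 -0.57] rad [ 0.0015 -0.001   0.0003]
```

```bash
python3 -m creep '-0.02 0.06 -0.1 0 0 0 1;0 0 -0.2 0 0 0 1;0 0 -0.2 0 0 0 1;0 0 -0.2 0 0 0 1'|grep -E "pos|force"
python3 -c "
from h import *
to(595.4,-147.0,125,-74)"
```

```text
ee_pos: [596.0, -148.1, 128.4]
force: [-0.6, -0.7, -1.4]
21.3 [ 596.  -148.1  128.4] [ 1.7997e+02 -1.0000e-01 -7.4090e+01] F [-0.6 -0.7 -1.4] T [-0.04 -0.06 -0.01] w 14.1
need cm [-0.06  0.11 -0.34] rad [ 0.0018 -0.      0.0016]
```

```bash
python3 -m creep '-0.05 0.1 -0.05 0.001 0 0 1;-0.01 0.04 -0.1 0 0 0 1;0 0 -0.1 0 0 0 1'|grep -E "pos|force"
python3 -c "
from h import *
to(595.4,-147.0,125,-74)"
```

```text
ee_pos: [595.1, -146.5, 125.3]
force: [0.1, -0.4, -1.2]
21.55 [ 595.1 -146.5  125.3] [ 1.7997e+02 -2.0000e-02 -7.4100e+01] F [ 0.1 -0.4 -1.2] T [ 0.04 -0.04  0.06] w 13.9
need cm [ 0.03 -0.05 -0.03] rad [ 0.0006 -0.0005  0.0017]
```

```bash
python3 -m creep '0.02 -0.04 -0.2 0 0 0 1;0 0 -0.2 0 0 0 1;0 0 -0.2 0 0 0 1;0 0 -0.2 0 0 0 1;0 0 -0.2 0 0 0 1'|grep -E "pos|force"
python3 -m creep '0 0 -0.2 0 0 0 1;0 0 -0.2 0 0 0 1;0 0 -0.25 0 0 0 1;0 0 -0.25 0 0 0 1'|grep -E "pos|force"
python3 -c "
from h import *
to(595.4,-147.0,83.4,-74)"
```

```text
ee_pos: [595.5, -146.7, 114.8]
force: [0.0, -0.6, -1.4]
ee_pos: [596.5, -146.4, 108.1]
force: [-2.6, 0.3, 6.0]
22.3 [ 596.5 -146.4  108.1] [-1.7982e+02 -7.0000e-02 -7.4080e+01] F [-2.6  0.3  6. ] T [0.28 0.33 0.06] w 13.8
need cm [-0.11 -0.06 -2.47] rad [0.0003 0.0034 0.0013]
```

```bash
python3 -m creep '-0.06 -0.02 -0.25 0 0.002 0 1;-0.06 -0.02 -0.25 0 0.001 0 1;-0.06 -0.02 -0.25 0 0 0 1;-0.06 -0.02 -0.25 0 0 0 1'|grep -E "pos|force"
python3 -c "
from h import *
to(595.4,-147.0,83.4,-74)"
python3 -m creep '-0.06 -0.02 -0.25 0 0.001 0 1;-0.06 -0.02 -0.25 0 0 0 1;-0.06 -0.02 -0.25 0 0 0 1;-0.06 -0.02 -0.25 0 0 0 1'|grep -E "pos|force"
python3 -c "
from h import *
to(595.4,-147.0,83.4,-74)"
```

```text
ee_pos: [596.6, -146.3, 102.9]
force: [-0.4, 2.0, 4.9]
22.63 [ 596.6 -146.3  102.9] [-1.7953e+02 -1.2000e-01 -7.4080e+01] F [-0.4  2.   4.9] T [0.34 0.22 0.12] w 13.7
need cm [-0.12 -0.07 -1.95] rad [-0.0003  0.0085  0.0014]
ee_pos: [595.8, -146.6, 94.2]
force: [-0.9, 1.5, 4.2]
22.97 [ 595.8 -146.6   94.2] [-1.7929e+02 -1.6000e-01 -7.4090e+01] F [-0.9  1.5  4.2] T [0.42 0.01 0.04] w 13.9
need cm [-0.04 -0.04 -1.08] rad [-0.0008  0.0127  0.0015]
```

```bash
python3 -m creep '-0.03 -0.01 -0.22 0 0.007 0 1;-0.03 -0.01 -0.22 0 0.007 0 1;-0.03 -0.01 -0.2 0 0.006 0 1'|grep -E "pos|force"
python3 -c "
from h import *
to(595.4,-147.0,83.4,-74)"
```

```text
ee_pos: [595.4, -146.9, 87.5]
force: [-0.2, 1.3, 5.0]
23.22 [ 595.4 -146.9   87.5] [ 1.7964e+02  1.4000e-01 -7.4090e+01] F [-0.2  1.3  5. ] T [ 0.37 -0.03  0.03] w 13.6
need cm [-0.   -0.01 -0.41] rad [-0.0007 -0.0068  0.0016]
```

```bash
python3 -m creep '-0.02 0 -0.2 0 -0.004 0.001 1;-0.02 0 -0.17 0 -0.002 0 1'|grep -E "pos|force"
python3 -m creep '-0.02 0 -0.15 0 0 0 1'|grep -E "pos|force"
python3 -m creep '-0.02 0 -0.15 0 0 0 1'|grep -E "pos|force"
python3 -c "
from h import *
to(595.4,-147.0,83.4,-74)"
```

```text
ee_pos: [595.2, -146.9, 83.1]
force: [-2.0, 2.3, 16.6]
ee_pos: [595.2, -146.9, 83.0]
force: [-3.6, 4.0, 22.6]
ee_pos: [595.2, -146.9, 83.0]
force: [-2.0, 2.4, 13.9]
23.55 [ 595.2 -146.9   83. ] [ 1.7998e+02  3.0000e-02 -7.4010e+01] F [-2.   2.4 13.9] T [0.55 0.65 0.1 ] w 13.6
need cm [ 0.02 -0.01  0.04] rad [-0.0004 -0.0005  0.0001]
```

The blade is on the floor at TCP z = 83.0 mm, where 83.4 mm was expected, and the drag stayed steady down to the sharp rise there. I'll ease off and release.

```bash
python3 -m creep '0 0 0 0 0 0 1;0 0 0 0 0 0 1' 15|grep -E "pos|force"
python3 -m creep '0 0 0 0 0 0 0.6;0 0 0 0 0 0 0.5;0 0 0 0 0 0 0.4;0 0 0 0 0 0 0.3;0 0 0 0 0 0 0.3'
python3 look.py r1 595.5 -147.3 120
```

```text
ee_pos: [595.0, -146.9, 83.1]
force: [1.6, 1.2, 4.1]
time_s: 24.13
ee_pos: [592.7, -148.1, 79.4]
ee_rot: [179.6, 0.1, -74.0]
force: [0.7, 0.3, 0.3]
gripper_width: 31.9
24.13 [ 592.7 -148.1   79.4] [ 1.7961e+02  5.0000e-02 -7.4010e+01] F [0.7 0.3 0.3] T [ 0.02  0.04 -0.01] w 31.9
need cm [0.28 0.08 4.06] rad [ 0.0009 -0.0068  0.0001]
```

View pics/r1.png

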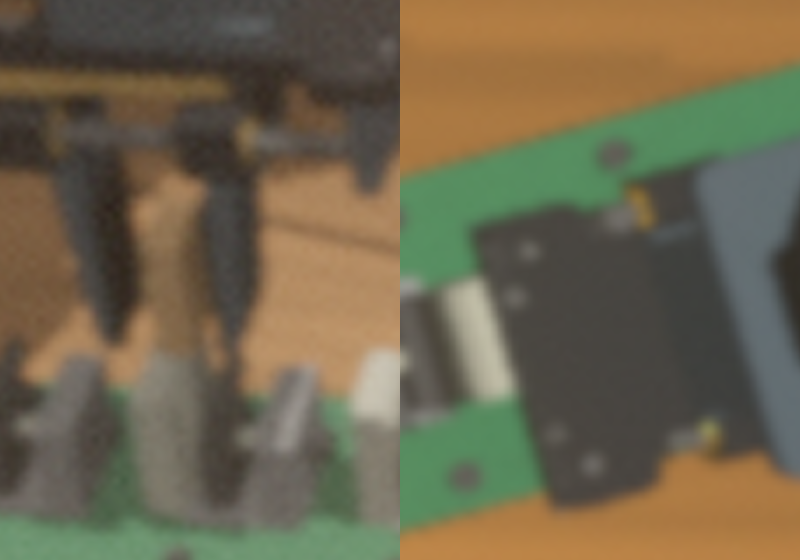

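The grip is free between the open fingers and the blade is down in the middle guide, at (175,300) in the crop. I'll withdraw straight up.

```bash
python3 -m creep '0.1 0 0.5 0 0 0 0.2;0 0 1 0 0 0 0.1;0 0 1.5 0 0 0 0;0 0 2 0 0 0 0;0 0 2.5 0 0 0 0;0 0 3 0 0 0 0;0 0 3 0 0 0 0;0 0 1 0 0 0 0;-2 -1 0 0 0 0 0;-3 -1 0 0 0 0 0;-3 -1 0 0 0 0 0;-3 -1 0 0 0 0 0'
python3 -m creep '-3 -3 1 0 0 0 0;-2 -4 1 0 0 0 0;-2 -4 1 0 0 0 0;-2 -4 0 0 0 0 0;-1 -3 0 0 0 0 0;-1 -2 0 0 0 0 0;0 0 0 0 0 0 0;0 0 0 0 0 0 0'
python3 - <<'E'
from h import *
st()
a,K,V=cam("scene");b,K2,V2=cam("top")
for n,i in(("fs",a),("ft",b)): cv2.imwrite(f"pics/{n}.png",cv2.cvtColor(i,cv2.COLOR_RGB2BGR))
k=7;c=np.array([175,165])-[40,40]
w=cv2.warpAffine(a,np.float32([[k,0,-k*c[0]],[0,k,-k*c[1]]]),(400,560),flags=2)
c=np.array([367,212])-[30,40];w2=cv2.warpAffine(b,np.float32([[k,0,-k*c[0]],[0,k,-k*c[1]]]),(400,560),flags=2)
from ov import rackpt
for C,off,ww in((K,np.array([175,165])-[40,40],w),(K2,c,w2)):
    VV=V if ww is w else V2
    for z0 in(120,):
        u=((proj(C,VV,rackpt([[-15,-7,z0],[15,-7,z0],[15,7,z0],[-15,7,z0]]))-off)*k).round().astype(int); cv2.polylines(ww,[u.reshape(-1,1,2)],True,(255,0,0),1)
cv2.imwrite("pics/fin.png",cv2.cvtColor(np.hstack([w,w2]),cv2.COLOR_RGB2BGR))
E
```

```text
time_s: 25.23
ee_pos: [485.9, -187.4, 241.5]
ee_rot: [-179.7, -0.4, -73.6]
force: [0.3, -1.4, -0.1]
gripper_width: 45.5
time_s: 25.9
ee_pos: [371.2, -382.6, 281.3]
ee_rot: [-179.4, -1.1, -73.7]
force: [0.3, 0.8, 1.2]
gripper_width: 45.7
25.9 [ 371.2 -382.6  281.3] [-179.41   -1.12  -73.73] F [0.3 0.8 1.2] T [ 0.01 -0.01 -0.02] w 45.7
```

View pics/fin.png

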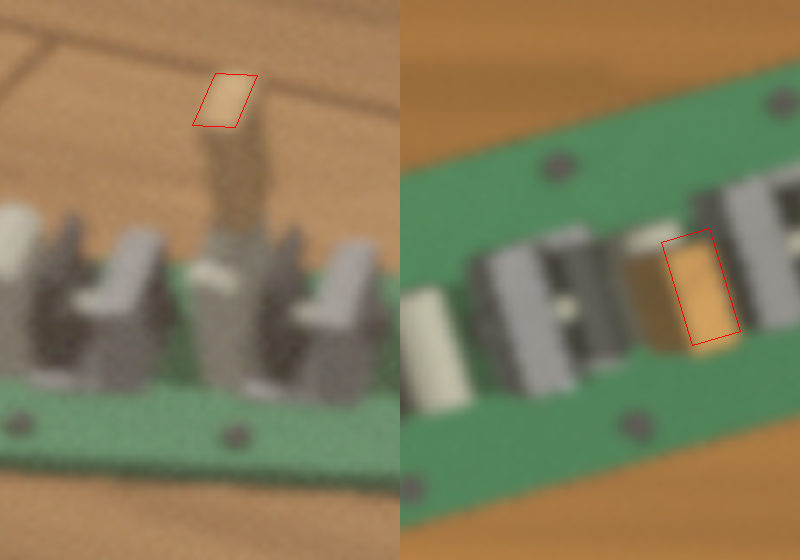

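View pics/ft.png

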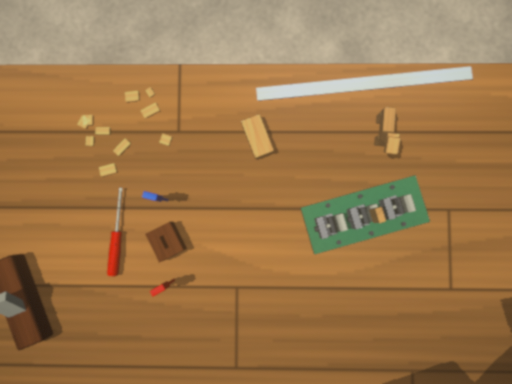

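The grip top sits on the predicted fully-down outline (z = 120 mm) in both cameras, upright in the middle guide at about (377,214) in the top view. The bystanders and look-alikes are where they started, and the robot touches nothing.

```bash
python3 -c "
from workcell import job
print(job.job_done())"
```

```text
the job is handed in; nothing more can be done
None
```

The feeler is fully down in the middle guide, the good one, upright and let go. I handed the job in at about 26 s of the 58 s allowed.

I tried all three guides in the order asked, with the blade end about 23–29 mm above the slot floor at its deepest:

| Guide | What the blade met | Verdict |
|---|---|---|
| Left | Stopped dead at about 29 mm under up to 10 N; I pushed no harder | Seized |
| Middle | Steady drag of 7–8 N, tried down to 23 mm | Good |
| Right | No measurable drag down to 23 mm | Slack |

- **Floor contact:** the force rose sharply at tool height 83.0 mm, where I expected 83.4 mm. The push there peaked at about 24 N.
- **Last pictures:** the grip top lies within about 1–2 mm of its predicted fully-down outline in both cameras. The other things on the bench look unmoved.
- **Disagreement:** blade contact came about 29 mm above the slot floor in both the left and middle guides. The task says force mounts from about 35 mm in the seized one, but 29 mm fits the slot shape given.
- **Left against middle:** the middle pad first held at about 7–8 N before sliding, so telling it from the left one rests on a small extra push. The right guide taking the blade with no drag fits that reading.

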